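Feed the glass sheet on by three ratchet strokes

ROBOT

A 6-joint arm with a two-finger parallel gripper is mounted at the origin on the work surface. World frame = base frame: x ahead of the robot, y to its left, z up, the work surface at z = 0. Lengths are in m, angles in degrees, forces in N, time in s.
With the tool pointing down it reaches from about 0.25 to 0.725 m from the base axis. Payload 9.7 kg.
Tool frame: the origin (TCP) lies at the very end of the fingers, on their centre line; the grasp point (between the pads) lies 19 mm behind it; y points along the fingers, x is the direction in which the jaws open and shut, and the axes are right-handed (so a half turn about y gives the same grasp; the last joint's range is limited). The gripper opens to 85 mm and grips with 20 to 120 N. Pads are 22 mm wide; open, the fingers measure 114 mm over their backs; the gripper's body (76 mm by 85 mm) begins 54 mm behind the grasp point. The pads swing forward as they close: fully open they stand 13 mm farther back than shut.
Start: joints at [-66.291, 4.979, 10.078, 95.1, 0, 90], TCP at [0.221, -0.504, 0.231] pointing down, gripper open.
Joint ranges: [-179.16, 179.16], [-48.56, 103.87], [-65.8, 70.77], [-126.05, 130.52], [-82.76, 87.17], [-180, 180]. Speed limits (degrees/s): [127.2, 127.2, 147.25, 180, 180, 180].

INTERFACE

Orientations are given as [roll, pitch, yaw] about the fixed x, y, z axes, in that order (R = Rz(yaw) Ry(pitch) Rx(roll)).
In Python, from workcell import bot gives the robot as it stands.
- The arm moves only by the shell command python3 -m jog 'ROWS' [FORCE]. ROWS is JSON, a list of rows, each a list of 7 numbers: the closure, from 0 (fully open) to 1 (shut), then the shift along the world's x, y, z in units of 25 mm (1.0 is 25 mm), then the turn, a rotation vector about the world's x, y, z in units of 5 degrees (1.0 is 5 degrees). A call has 1 to 5 rows; each row is the pose to reach, as a shift and turn from the pose commanded when the call began; what a row does not reach only later rows make up. A row lasts 1/10 s, in which the tool goes at most 50 mm and 8.59 degrees, less where a joint would pass 70% of its speed; a pose out of reach is approached as far as the arm can. A call with a gripper value outside its range is refused whole. The fingers move at their own pace and stop on an object; FORCE is the grip in N (left out, the last holds). Time passes only in rows, so rows that repeat a pose let the fingers close. It gives the time, the measured TCP pose, the force and the opening at its end, in the units of the state.
- bot.get_obs(): the state, without advancing time (a new reading comes with each control period).
- bot.camera(name): name is "side" or "top"; returns (picture, depth): 384x512x3 uint8, red, green, blue; 384x512 float32, m along the optical axis (not along the pixel's ray), 0 where there is no reading.
- bot.camera_model(name): a dict with "fx", "fy", "cx", "cy" (pixels), "rvec" (rotation vector, rad) and "tvec" (3), from world to camera coordinates, as OpenCV has them. Camera axes: x right, y down, z forward; pixel columns grow to the right and rows downward; lengths in m; the calibration is good to about 2 mm. A picture is of the moment at which its call begins. camera_model takes no time and is no camera call.
- bot.job_done(): hands the job in, once; it reports no verdict.
Trained networks look in the newest picture that a camera, given by its name, has taken for a name from the list of things; names that differ only in an ending like _2 or _b are one class to them, and where a whole thing is asked for, a point or a joint stands for the part that bears it (a point fixed in the world has none). Each returns a list of dicts, best first, with "conf" (0 to 1); they miss things now and then, are a little off and sometimes report something else, mostly with a low value. They report only what shows in the picture. A call takes as long as a camera call.
- bot.regions_of(camera, label): "pixels" (384x512 bool, what is visible of it) and "point" ([row, column] in pixels, amid what is visible of it).
The state is a dict: "time": time; "q": joint angles; "qd": joint speeds; "joint_efforts": joint torques, N m; "ee_pos": TCP position; "tcp_rot": TCP orientation; "wrist_force": force on the tool from outside, world axes, zero at the start; "torque": the same for the moment, N m; "opening": finger opening in m.
Only numpy, scipy, OpenCV 4.12 (cv2) and the standard library are available. Lean on these libraries where they do the work, as an engineer would, in place of code of your own. Each camera call takes 0.05 s, during which the arm holds its last target. There are 200 camera calls.

TASK

On the glass strip feeder (the machine with the toothed ratchet wheel and the clamped sheet of glass), feed the sheet on by exactly three notches: press the lever with the flat black paddle right down to its stop and let it spring all the way back up, three times. Leave the handle of the small chopper beside it alone, and end with the paddle lever up.

Things in the scene. Friction and masses are not known exactly. Their poses are not given: they have to be found in the camera images.
- feed_paddle (a point): Centre of the top face of the strip feeder's flat black lever paddle, 46 mm along the lever (x), 42 across (y), 8 thick; press from above. Lever up: z is up, yaw is the machine's, point 144 mm above the table, axle (along y) 134 mm off towards +x and 75 above the table. Rides a 151 mm circle about the axle; fully down it is 47 mm above the table and 14 mm further towards -x.
- feed_lever (a joint): Paddle lever, rad: 0 up (rest), 0.66 down on its stop. A spring lifts it when released; 2 to 5 N on the paddle press it. A full stroke turns the toothed wheel (85 mm across, top 118 mm above the table, pawl over it to 140) on by one tooth; the first 0.14 rad is lost motion, and the way up moves nothing, but it must come up fully to catch the next tooth.
- feed_sled (a joint): Sled with the clamped blue glass sheet (225 x 130 mm), m, 0 at the start. It lies beside the lever on the machine's +y side, and slides along +x, away from the paddle, 0.020 m for each full stroke; it stays where it is fed to. The cutting bar and head over it are under 105 mm high. The grey base plate, 350 x 250 mm, is fixed to the table.
- chopper_handle (a joint): Handle of the bystander beside the feeder (left or right of it), a bench chopper: a bare round steel rod about 200 mm long with a 34 mm dark wooden ball at its end, 160 mm above the table, on a narrow wooden base 240 x 90 mm; no toothed wheel, no glass. rad: 0 up (rest), grows as it is pressed down; sprung.

How it is judged:
By the outcome, as a careful person would: the job done as asked, in the order asked, and still so for the second after the job is handed in, with the robot touching nothing.
It also fails if it takes over 48 s, if anything falls off the work surface, if the arm or the gripper's body presses on something with over 40 N, if the wrist force passes 120 N, or if a joint passes its speed limit or range.

## Working session

There is one attempt and no reset: what is moved stays moved. The work goes in short steps, Python scripts to look and compute and a shell command to move; the robot and the scene stay as the last step left them, time stands still between calls to the robot, and variables do not carry over. Pictures are saved under pics/ and viewed, about 8 in all and at most 12, crops included, and the job is handed in when it is done.

```bash
mkdir -p pics; cat > h.py <<'E'
import numpy as np,cv2
from workcell import bot
def world(name,depth,mask):
    m=bot.camera_model(name);R=cv2.Rodrigues(np.array(m["rvec"],float))[0];t=np.array(m["tvec"],float).ravel()
    r,c=np.nonzero(mask&(depth>0));z=depth[r,c]
    p=np.c_[(c-m["cx"])/m["fx"]*z,(r-m["cy"])/m["fy"]*z,z]
    return (p-t)@R
E
python3 - <<'E'
from h import *
ims=[]
for n in("top","side"):
    im,d=bot.camera(n);cv2.imwrite(f"pics/{n}0.png",im[:,:,::-1])
    for l in("feed_paddle","feed_sled","chopper_handle"):
        for r in bot.regions_of(n,l)[:2]:
            p=world(n,d,r["pixels"]);print(n,l,round(r["conf"],2),r["point"],len(p),np.median(p,0).round(3),p.min(0).round(3),p.max(0).round(3))
print(bot.get_obs())
E
```

```text
top feed_paddle 0.67 [218.3, 360.5] 1021 [ 0.523 -0.294  0.139] [ 0.478 -0.364 -0.002] [ 0.647 -0.262  0.155]
top feed_sled 0.59 [206.5, 291.9] 7272 [ 0.558 -0.161  0.036] [ 0.422 -0.267  0.01 ] [ 0.7   -0.078  0.076]
top chopper_handle 0.88 [200.7, 126.4] 925 [0.553 0.176 0.134] [0.476 0.157 0.029] [0.674 0.202 0.179]
side feed_paddle 0.82 [154.7, 334.3] 489 [ 0.554 -0.291  0.124] [ 0.477 -0.502 -0.003] [ 0.742 -0.26   0.156]
side feed_sled 0.79 [209.1, 300.5] 3978 [ 0.554 -0.153  0.036] [ 0.421 -0.288  0.009] [ 0.701 -0.077  0.062]
side chopper_handle 0.88 [261.5, 208.2] 772 [0.565 0.182 0.126] [ 0.475  0.062 -0.002] [0.688 0.207 0.18 ]
{'time': 0.4, 'q': array([-6.62937170e+01,  4.98366660e+00,  1.00709071e+01,  9.51011958e+01,
       -3.15422842e-03,  9.00019594e+01]), 'qd': array([-0.04799033, -0.12459848,  0.03380698,  0.01198291, -0.04019556,
       -0.01948056]), 'joint_efforts': array([-1.19116798e-03, -5.19507051e+01,  4.64378393e+01,  3.43799213e-03,
       -1.32224122e-05,  3.07728286e-06]), 'ee_pos': array([ 0.22109024, -0.50354663,  0.23117291]), 'tcp_rot': array([-9.00031547e+01,  1.39551708e-02, -6.62956764e+01]), 'wrist_force': array([ 0.33540046,  0.31335211, -0.32414557]), 'torque': array([ 0.02626065, -0.00376084, -0.01845298]), 'opening': 0.08555309740479917}
```

View pics/top0.png

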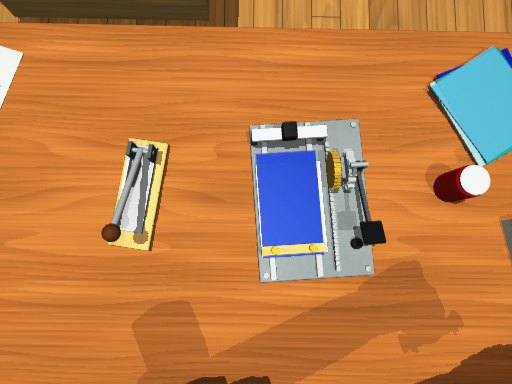

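View pics/side0.png

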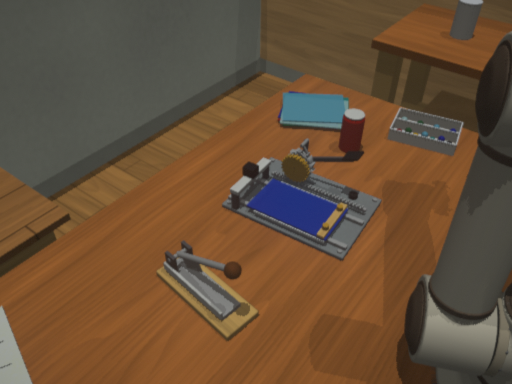

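The top view shows the feeder at columns 250–385, with the black paddle at about (row 233, col 372). A dark knob sits at (243, 357), and the chopper is at columns 103–168. Next I measure the paddle centre and the machine's yaw.

```bash
python3 - <<'E'
from h import *
im,d=bot.camera("top")
g=im.max(2)
box=np.zeros(d.shape,bool);box[215:250,345:392]=1
r,c=np.nonzero(box&(g<60)&(d>0));P=world("top",d,box&(g<60))
k=(P[:,2]>.12);Q=P[k]
print("paddle",k.sum(),Q.mean(0).round(4),Q.min(0).round(3),Q.max(0).round(3))
print(cv2.minAreaRect((Q[:,:2]*1000).astype(np.float32)))
k2=(P[:,2]<.12)&(P[:,2]>.03);print("knob",k2.sum(),P[k2].mean(0).round(3) if k2.any() else "", P[k2].max(0) if k2.any() else "")
b=(im[:,:,2]>120)&(im[:,:,0]<60)&(im[:,:,1]<80);b[:,:245]=0;b[:,335:]=0
S=world("top",d,b);print("glass",len(S),S.mean(0).round(4),cv2.minAreaRect((S[:,:2]*1000).astype(np.float32)))
allm=np.zeros(d.shape,bool);allm[110:290,240:390]=1
A=world("top",d,allm);r=A[(A[:,2]>.008)];print("machine",cv2.minAreaRect((r[r[:,2]<.02][:,:2]*1000).astype(np.float32)))
cv2.imwrite("pics/crop.png",cv2.resize(im[110:290,320:400,::-1],None,fx=3.3,fy=3.3,interpolation=cv2.INTER_CUBIC))
E
```

```text
paddle 494 [ 0.4997 -0.2992  0.1454] [ 0.479 -0.321  0.121] [ 0.533 -0.278  0.156]
((505.931640625, -299.3883972167969), (54.994503021240234, 40.97390365600586), 5.235012531280518)
knob 3 [ 0.532 -0.294  0.118] [ 0.53346416 -0.29386802  0.1185604 ]
glass 326 [ 0.6603 -0.178   0.0357] ((575.4159545898438, -153.8516387939453), (198.69676208496094, 128.8650665283203), 4.913755416870117)
machine ((577.8504638671875, -203.5592803955078), (350.3096618652344, 250.44607543945312), 4.549114227294922)
```

View pics/crop.png

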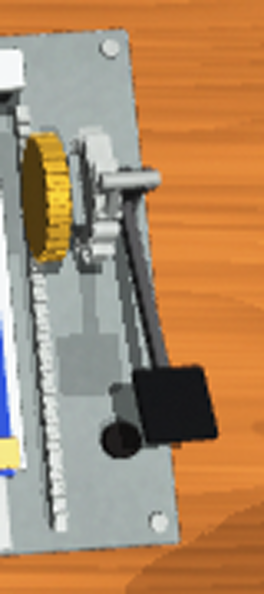

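The paddle is at about (0.500, -0.299, 0.145) and the machine's yaw is about 4.7°. The knob by the paddle is off its path, about 30 mm to the +y side. I move above it with the fingers shut and the jaw axis along the machine's y.

```bash
python3 -m jog '[[1,1.4,1,0,0,0,-0.9],[1,2.8,2,0,0,0,-1.9],[1,4.2,3,0,0,0,-2.9],[1,5.6,4.1,0,0,0,-3.8],[1,5.6,4.1,0,0,0,-3.8]]' 30
python3 -m jog '[[1,1.4,1,0,0,0,0],[1,2.8,2,0,0,0,0],[1,4.2,3,0,0,0,0],[1,5.6,4.1,0,0,0,0],[1,5.6,4.1,0,0,0,0]]'
python3 - <<'E'
from h import *
im,d=bot.camera("side");cv2.imwrite("pics/side1.png",cv2.resize(im[100:260,200:400,::-1],None,fx=3.5,fy=3.5))
E
```

```text
time: 0.95
ee_pos: [0.3644, -0.3983, 0.2312]
tcp_rot: [-89.9, 0.0, -85.2]
wrist_force: [0.1, -0.1, 0.3]
opening: 0.0124
time: 1.45
ee_pos: [0.504, -0.2959, 0.2305]
tcp_rot: [-90.0, 0.1, -85.0]
wrist_force: [-1.0, -0.7, -0.3]
opening: 0.0003
```

View pics/side1.png

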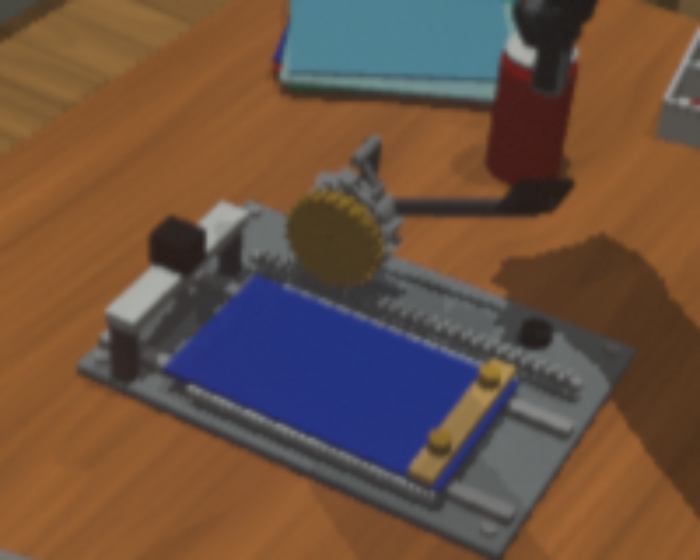

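The fingers (545, 90) are above the paddle (545, 190), and the post beside it is only a low stub. Descending to just above the paddle, then a first stroke.

```bash
python3 -m jog '[[1,-0.2,-0.1,-1,0,0,0],[1,-0.2,-0.1,-2,0,0,0],[1,-0.2,-0.1,-3,0,0,0],[1,-0.2,-0.1,-3,0,0,0]]'
python3 -m jog '[[1,-0.1,0,-0.4,0,0,0],[1,-0.3,0,-0.8,0,0,0],[1,-0.5,0,-1.2,0,0,0],[1,-0.6,0,-1.6,0,0,0],[1,-0.6,0,-1.6,0,0,0]]'
python3 -m jog '[[1,0,0,-0.4,0,0,0],[1,0,0,-0.8,0,0,0],[1,0,0,-1.2,0,0,0],[1,0,0,-1.6,0,0,0],[1,0,0,-1.6,0,0,0]]'
```

```text
time: 1.9
ee_pos: [0.4938, -0.3014, 0.1531]
tcp_rot: [-90.3, 0.2, -85.4]
wrist_force: [-0.2, -0.0, 0.1]
opening: 0.0004
time: 2.4
ee_pos: [0.4804, -0.3012, 0.1155]
tcp_rot: [-90.0, 0.0, -85.3]
wrist_force: [0.0, -1.6, 2.4]
opening: 0.0003
time: 2.9
ee_pos: [0.4807, -0.3008, 0.0744]
tcp_rot: [-90.1, 0.1, -85.3]
wrist_force: [-1.3, -0.9, 2.6]
opening: -0.0002
```

```bash
python3 -m jog '[[1,0.1,0,-0.3,0,0,0],[1,0.2,0,-0.6,0,0,0],[1,0.2,0,-0.6,0,0,0]]'
python3 -m jog '[[1,0,0,-0.2,0,0,0],[1,0,0,-0.2,0,0,0]]'
python3 - <<'E'
from h import *
im,d=bot.camera("side");cv2.imwrite("pics/side2.png",cv2.resize(im[100:260,200:400,::-1],None,fx=3.5,fy=3.5))
E
```

```text
time: 3.2
ee_pos: [0.4863, -0.301, 0.0601]
tcp_rot: [-90.0, 0.0, -85.3]
wrist_force: [-1.9, -1.4, 2.7]
opening: 0.0001
time: 3.4
ee_pos: [0.4867, -0.301, 0.056]
tcp_rot: [-89.9, 0.0, -85.3]
wrist_force: [0.4, 0.3, 3.4]
opening: 0.0
```

View pics/side2.png

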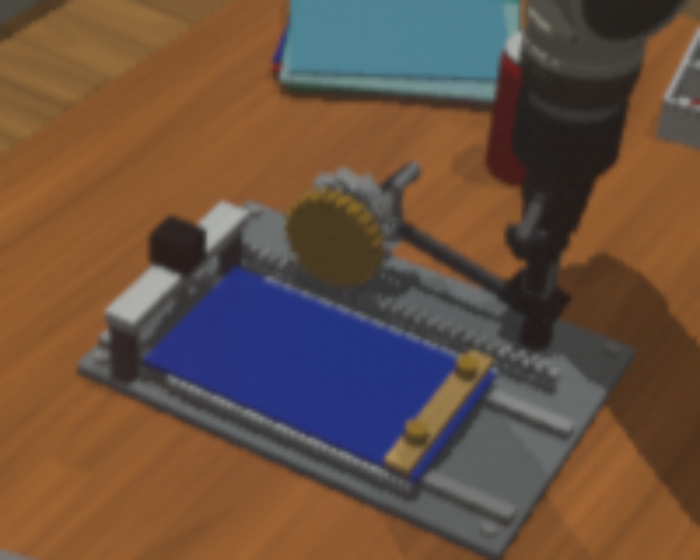

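The lever is nearly down at (535, 300), and the sheet has moved on. I keep pressing until the force shows the stop.

```bash
for i in 1; do python3 -m jog '[[1,0,0,-0.1,0,0,0],[1,0,0,-0.1,0,0,0]]'; python3 -m jog '[[1,0,0,-0.1,0,0,0],[1,0,0,-0.1,0,0,0]]';python3 -m jog '[[1,0,0,-0.1,0,0,0],[1,0,0,-0.1,0,0,0]]'; done
```

```text
time: 3.65
ee_pos: [0.4865, -0.3011, 0.0539]
tcp_rot: [-89.9, -0.0, -85.3]
wrist_force: [2.4, 0.7, 4.2]
opening: 0.0001
time: 3.85
ee_pos: [0.4862, -0.3011, 0.0512]
tcp_rot: [-90.0, -0.0, -85.3]
wrist_force: [2.2, -0.3, 4.4]
opening: -0.0
time: 4.05
ee_pos: [0.4863, -0.3012, 0.0487]
tcp_rot: [-90.0, -0.0, -85.3]
wrist_force: [2.2, 0.3, 4.1]
opening: -0.0001
```

```bash
python3 -m jog '[[1,0,0,-0.1,0,0,0],[1,0,0,-0.1,0,0,0]]'; python3 -m jog '[[1,0,0,-0.1,0,0,0],[1,0,0,-0.1,0,0,0]]'
cat >> h.py <<'E'
def sled():
    im,d=bot.camera("top");h=cv2.cvtColor(im,cv2.COLOR_RGB2HSV)
    m=(h[:,:,0]>15)&(h[:,:,0]<32)&(h[:,:,1]>110)&(h[:,:,2]>150);m[:,:250]=0;m[:,345:]=0;m[:215]=0;m[275:]=0
    P=world("top",d,m);P=P[(P[:,2]>.03)&(P[:,2]<.07)];u=np.array([np.cos(np.radians(4.7)),np.sin(np.radians(4.7))])
    s=P[:,:2]@u;print("clamp bar along",len(s),np.median(s).round(4),s.min().round(4),s.max().round(4));return im,d
E
python3 - <<'E'
from h import *
sled()
im,d=bot.camera("side");cv2.imwrite("pics/side3.png",cv2.resize(im[140:240,280:400,::-1],None,fx=5,fy=5))
E
```

```text
time: 4.25
ee_pos: [0.4866, -0.3012, 0.0477]
tcp_rot: [-89.9, -0.0, -85.3]
wrist_force: [-1.0, 2.2, 14.7]
opening: -0.0001
time: 4.45
ee_pos: [0.4868, -0.3013, 0.0468]
tcp_rot: [-89.8, -0.1, -85.3]
wrist_force: [-4.9, 4.7, 25.9]
opening: -0.0002
clamp bar along 534 0.471 0.4623 0.4802
```

View pics/side3.png

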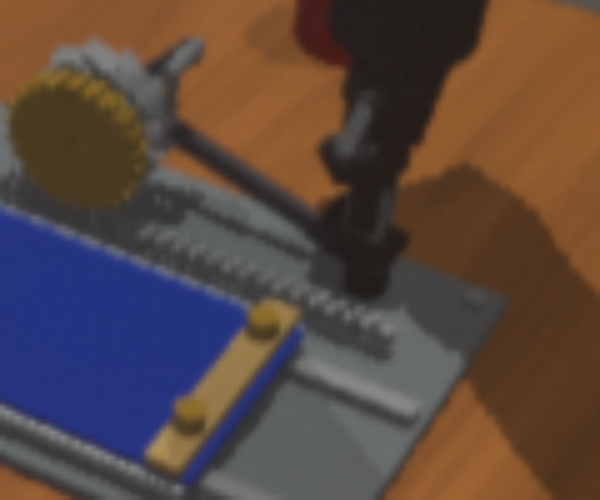

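At z = 0.048 the force jumped to 15–26 N, so the lever is on its stop. Now I let it up fully and check.

```bash
python3 -m jog '[[1,-0.1,0,0.5,0,0,0],[1,-0.2,0,1,0,0,0],[1,-0.2,0,1.5,0,0,0],[1,-0.2,0,2,0,0,0],[1,-0.2,0,2.4,0,0,0]]'
python3 -m jog '[[1,0,0,0.5,0,0,0],[1,0.1,0,1,0,0,0],[1,0.3,0,1.5,0,0,0],[1,0.5,0,2.4,0,0,0],[1,0.5,0,2.4,0,0,0]]'
python3 - <<'E'
from h import *
sled()
im,d=bot.camera("side");cv2.imwrite("pics/side4.png",cv2.resize(im[140:240,260:400,::-1],None,fx=4,fy=4))
r=bot.regions_of("side","feed_paddle")[0];p=world("side",d,r["pixels"]);p=p[(p[:,0]<.52)&(p[:,0]>.47)&(p[:,2]>.02)];print(np.median(p,0),np.percentile(p[:,2],[10,90]))
E
```

```text
time: 5.05
ee_pos: [0.4812, -0.3011, 0.1048]
tcp_rot: [-90.0, -0.0, -85.3]
wrist_force: [1.6, 0.3, 1.9]
opening: 0.0001
time: 5.55
ee_pos: [0.4948, -0.3015, 0.1668]
tcp_rot: [-89.9, -0.1, -85.3]
wrist_force: [-0.8, 0.5, 0.6]
opening: 0.0006
clamp bar along 486 0.4712 0.4623 0.4802
[ 0.49830235 -0.29226893  0.14524347] [0.13743251 0.15269058]
```

View pics/side4.png

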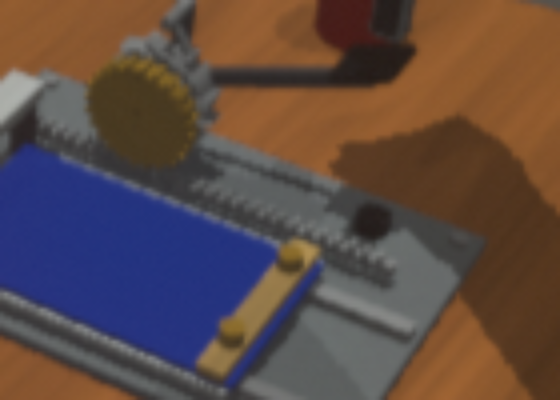

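The lever is back up (paddle z 0.145). Second stroke is the same path, stopping one step lighter at about 15 N.

```bash
python3 -m jog '[[1,-0.2,0,-0.9,0,0,0],[1,-0.4,0,-1.3,0,0,0],[1,-0.5,0,-1.7,0,0,0],[1,-0.5,0,-2.1,0,0,0],[1,-0.5,0,-2.4,0,0,0]]'
python3 -m jog '[[1,0,0,-0.5,0,0,0],[1,0.1,0,-1,0,0,0],[1,0.2,0,-1.5,0,0,0],[1,0.2,0,-2,0,0,0],[1,0.2,0,-2.2,0,0,0]]'
python3 -m jog '[[1,0,0,-0.1,0,0,0],[1,0,0,-0.1,0,0,0],[1,0,0,-0.1,0,0,0]]'
```

```text
time: 6.2
ee_pos: [0.4808, -0.301, 0.1031]
tcp_rot: [-90.0, 0.0, -85.3]
wrist_force: [-1.6, 0.9, 2.5]
opening: 0.0002
time: 6.7
ee_pos: [0.4868, -0.3009, 0.0476]
tcp_rot: [-89.9, 0.0, -85.3]
wrist_force: [0.9, 0.9, 18.4]
opening: -0.0001
time: 7.0
ee_pos: [0.4869, -0.301, 0.0478]
tcp_rot: [-89.9, -0.0, -85.3]
wrist_force: [-3.0, 3.8, 14.5]
opening: 0.0001
```

```bash
python3 -m jog '[[1,-0.1,0,0.5,0,0,0],[1,-0.2,0,1,0,0,0],[1,-0.2,0,1.5,0,0,0],[1,-0.2,0,2,0,0,0],[1,-0.2,0,2.4,0,0,0]]'
python3 -m jog '[[1,0,0,0.5,0,0,0],[1,0.1,0,1,0,0,0],[1,0.3,0,1.5,0,0,0],[1,0.5,0,2.3,0,0,0],[1,0.5,0,2.3,0,0,0]]'
python3 -m jog '[[1,0,0,0,0,0,0],[1,0,0,0,0,0,0]]'
python3 - <<'E'
from h import *
sled()
im,d=bot.camera("side")
r=bot.regions_of("side","feed_paddle")[0];p=world("side",d,r["pixels"]);p=p[(p[:,0]<.52)&(p[:,0]>.47)&(p[:,2]>.02)];print(np.median(p,0),np.percentile(p[:,2],[10,90]))
E
```

```text
time: 7.5
ee_pos: [0.4814, -0.3012, 0.1076]
tcp_rot: [-90.0, -0.0, -85.3]
wrist_force: [1.0, -0.0, 1.3]
opening: 0.0001
time: 8.0
ee_pos: [0.4947, -0.3015, 0.1664]
tcp_rot: [-89.9, -0.1, -85.3]
wrist_force: [0.3, 0.4, 0.9]
opening: 0.0002
time: 8.2
ee_pos: [0.4931, -0.3009, 0.1627]
tcp_rot: [-90.1, 0.1, -85.3]
wrist_force: [0.2, 0.5, 0.2]
opening: 0.0003
clamp bar along 535 0.4909 0.4816 0.5
[ 0.49949454 -0.29055754  0.14575671] [0.13873065 0.15255769]
```

The sled moved another 19.7 mm (bar at 0.4909) and the lever is up. Third stroke.

```bash
python3 -m jog '[[1,-0.2,0,-0.9,0,0,0],[1,-0.4,0,-1.3,0,0,0],[1,-0.5,0,-1.7,0,0,0],[1,-0.5,0,-2.1,0,0,0],[1,-0.5,0,-2.4,0,0,0]]'
python3 -m jog '[[1,0,0,-0.5,0,0,0],[1,0.1,0,-1,0,0,0],[1,0.2,0,-1.5,0,0,0],[1,0.2,0,-2,0,0,0],[1,0.2,0,-2.2,0,0,0]]'
python3 -m jog '[[1,0,0,0,0,0,0],[1,0,0,0,0,0,0]]'
```

```text
time: 8.85
ee_pos: [0.4808, -0.3011, 0.1032]
tcp_rot: [-90.0, 0.0, -85.3]
wrist_force: [-1.8, -0.1, 3.9]
opening: 0.0001
time: 9.35
ee_pos: [0.4868, -0.3009, 0.0476]
tcp_rot: [-89.9, 0.0, -85.3]
wrist_force: [0.2, 1.9, 17.9]
opening: -0.0002
time: 9.55
ee_pos: [0.4866, -0.3009, 0.0488]
tcp_rot: [-89.9, 0.0, -85.3]
wrist_force: [0.6, 1.3, 3.2]
opening: -0.0002
```

```bash
python3 -m jog '[[1,0,0,-0.1,0,0,0],[1,0,0,-0.1,0,0,0]]'
python3 -m jog '[[1,-0.1,0,0.5,0,0,0],[1,-0.2,0,1,0,0,0],[1,-0.2,0,1.5,0,0,0],[1,-0.2,0,2,0,0,0],[1,-0.2,0,2.4,0,0,0]]'
python3 -m jog '[[1,0,0,0.5,0,0,0],[1,0.1,0,1,0,0,0],[1,0.3,0,1.5,0,0,0],[1,0.5,0,2.5,0,0,0],[1,0.5,0,4.5,0,0,0]]'
python3 -m jog '[[1,0,0,1,0,0,0],[1,0,0,1,0,0,0],[1,0,0,1,0,0,0]]'
python3 - <<'E'
from h import *
sled()
im,d=bot.camera("side");cv2.imwrite("pics/side5.png",im[:,:,::-1])
r=bot.regions_of("side","feed_paddle")[0];p=world("side",d,r["pixels"]);p=p[(p[:,0]<.52)&(p[:,0]>.47)&(p[:,2]>.02)];print(np.median(p,0),np.percentile(p[:,2],[10,90]))
r=bot.regions_of("side","chopper_handle")[0];p=world("side",d,r["pixels"]);print(r["point"],np.median(p,0),p.max(0))
E
```

```text
time: 9.75
ee_pos: [0.4869, -0.301, 0.0477]
tcp_rot: [-89.9, -0.0, -85.3]
wrist_force: [-3.5, 3.8, 14.9]
opening: -0.0002
time: 10.25
ee_pos: [0.4814, -0.3013, 0.1076]
tcp_rot: [-90.0, -0.0, -85.3]
wrist_force: [1.3, -0.2, 1.7]
opening: -0.0001
time: 10.75
ee_pos: [0.4927, -0.3003, 0.2165]
tcp_rot: [-90.3, 0.2, -85.3]
wrist_force: [1.4, -1.3, 0.9]
opening: -0.0
time: 11.05
ee_pos: [0.4938, -0.3012, 0.244]
tcp_rot: [-90.0, -0.0, -85.3]
wrist_force: [-0.3, -0.5, -1.0]
opening: -0.0002
clamp bar along 504 0.5109 0.5018 0.5201
[ 0.49877821 -0.29143141  0.14508162] [0.13736009 0.15263243]
[259.2, 207.0] [0.55898143 0.18323269 0.13043667] [0.6693487  0.20642346 0.18008614]
```

View pics/side5.png

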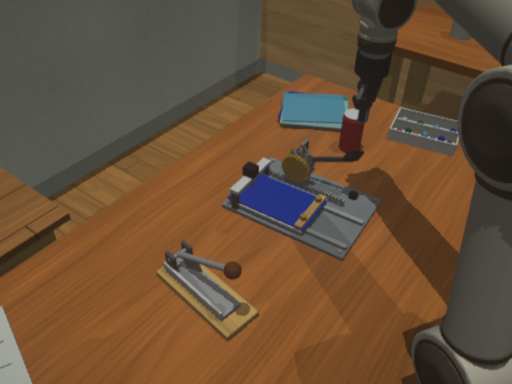

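The lever is up at (157, 345) with the gripper clear above it, and the chopper is unchanged. Before handing in, I check the total feed against the first picture.

```bash
python3 - <<'E'
from h import *
im,d=sled()
def row(im):
    h=cv2.cvtColor(im,cv2.COLOR_RGB2HSV);m=(h[:,:,0]>15)&(h[:,:,0]<32)&(h[:,:,1]>110)&(h[:,:,2]>150);m[:,:250]=0;m[:,345:]=0;m[:215]=0;m[275:]=0
    return np.argwhere(m).mean(0)
a=row(cv2.imread("pics/top0.png")[:,:,::-1]);b=row(im);m=bot.camera_model("top")
dd=np.median(d[int(b[0])-1:int(b[0])+2,int(b[1])-10:int(b[1])+10]);t=np.linalg.norm(a-b)*dd/m["fy"];print(a,b,"total feed",t)
if abs(t-.06)<.006: bot.job_done();print("done")
E
```

```text
clamp bar along 510 0.5111 0.5017 0.5201
[249.03992016 294.02994012] [220.296875   290.02734375] total feed 0.061445920316359655
the job is handed in; nothing more can be done
done
```

I pressed the feeder's paddle lever to its stop three times, let it come fully up after each stroke, and handed the job in at about 11 s.

- **Strokes:** each one ended on the stop at TCP height 0.047–0.048 m. The force there was 15–26 N, well under the limits.
- **Feed:** the sled moved 19.7 mm on the second stroke and 20.0 mm on the third. The total from the first picture is about 61 mm, against 60 mm for three notches. I didn't measure the first stroke on its own.
- **Final state:** the paddle is back up at 0.145 m, its rest height. The gripper was about 0.10 m above it.
- **Chopper:** the arm never went near it. Its handle reads the same in the last side picture as at the start, within the detector's scatter of a few millimetres.

None of these checks failed. The only slight disagreement is the roughly 1.4 mm between the rough pixel-based total and 60 mm.

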